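Lay up the anaesthetic induction tray

ROBOT

A 7-joint arm with a two-finger parallel gripper is mounted at the origin on the work surface. World frame = base frame: x ahead of the robot, y to its left, z up, the work surface at z = 0. Lengths are in m, angles in rad, forces in N, time in s.
With the tool pointing down it reaches from about 0.4 to 0.85 m from the base axis. Payload 4.5 kg.
Tool frame: the origin (TCP) lies at the centre of the arm's flange, where the gripper is bolted on; the fingertips stand nose_length ahead of it and the grasp point (between the pads) lies 147 mm ahead of it (nose_length is the distance from the TCP to the fingertips, in m); z points along the fingers, y is the line along which they close (so a half turn about z gives the same grasp; the last joint's range is limited). The gripper opens to 88 mm and grips with 3 to 60 N. Pads are 18 mm wide; open, the fingers measure 123 mm over their backs; the gripper's body (75 mm by 187 mm) begins 45 mm behind the grasp point.
Start: joints at [-1.314, 0.689, -0.195, 1.565, 0.157, 0.902, -0.215], TCP at [0.138, 0.61, 0.405] pointing down, gripper open.
Joint ranges: [-3.01, 3.01], [-0.46, 2.08], [-1.47, 1.51], [0.13, 2.56], [-1, 4.14], [0.04, 2.09], [-2.66, 2.66]. Speed limits (rad/s): [2.57, 2.57, 3.14, 3.14, 3.14, 3.14, 3.14].

INTERFACE

Orientations are given as a unit quaternion [x, y, z, w].
In Python, from plant import * gives the robot as it stands.
- The arm moves only by the tool play_rows, never from a script. Its argument "rows" is a list that holds one entry, the list of rows, each a list of 6 numbers: the shift along the tool's x, y, z normalised to -1 to 1, where 1 is 0.5 m, then the turn, a rotation vector about the tool's x, y, z normalised to -1 to 1, where 1 is 0.5 rad. A call has 1 to 20 rows; each row is the pose to reach, as a shift and turn from the pose commanded when the call began, along the tool's axes at that moment; what a row does not reach only later rows make up. A row lasts 1/12 s, in which the tool goes at most 41.7 mm and 7.16 degrees, less where a joint would pass 70% of its speed; a pose out of reach is approached as far as the arm can. A call with a number of a shift or a turn outside -1 to 1 is refused whole. A call with a gripper value outside its range is refused whole. "claw" is the closure, from 0 (fully open) to 1 (shut), set as the call begins (left out, the last holds). The fingers move at their own pace and stop on an object; "squeeze" is the grip in N (left out, the last holds). Time passes only in rows, so rows that repeat a pose let the fingers close. It gives the time, the measured TCP pose, the force, the opening and the grip force at its end, in the units of the state.
- get_state(): the state, without advancing time (a new reading comes with each control period).
- snapshot(name): name is "side" or "top"; returns a dict with "pixels" (420x560x3 uint8, blue, green, red), "camera_matrix" (3x3 intrinsics, pixels), "world_to_cam" (4x4, takes a point from world to camera coordinates). Camera axes: x right, y down, z forward; pixel columns grow to the right and rows downward; lengths in m; the calibration is good to about 2 mm. A picture is of the moment at which its call begins. There is no depth.
- finish_job(): hands the job in; it is judged then, once.
The state is a dict: "clock": time; "q": joint angles; "qd": joint speeds; "joint_torque": joint torques, N m; "tool_pos": TCP position; "eef_rot": TCP orientation; "contact_force": force on the tool from outside, world axes, zero at the start; "moment": the same for the moment, N m; "opening": opening from 0.0 (shut) to 1.0 (fully open); "finger_force": force on a finger pad.
Only numpy, scipy, OpenCV 4.12 (cv2) and the standard library are available. Lean on these libraries where they do the work, as an engineer would, in place of code of your own. Each camera call takes 0.05 s, during which the arm holds its last target. There are 200 camera calls.

TASK

Lay up the teal-lined steel induction tray from the white carrying tray (front is the robot's side, left and right as the robot sees them): stand the medium mask in front of the kidney dish, centred on it with its rim about 45 mm from the dish's bulging side, the large mask to its left and the small mask to its right, in one straight row along the tray with about 20 mm between rims, and fit the blue gas-sampling adaptor fully down over the medium mask's neck. Stand the purple bottle gently, without dropping or banging the glass, to the left of the kidney dish, level with its middle and about 20 mm from its end. Do not shift the kidney dish or the yellow bottle, and knock nothing over.

Things in the scene. Friction and masses are not known exactly. Their poses are not given: they have to be found in the camera images.
- tray: Steel instrument tray with a teal silicone liner, the one to be laid up; 260 mm deep (x) by 370 mm wide (y), walls 3 mm thick and 20 mm high, fixed. Origin at the centre of its underside; floor top 4 mm above that. x points from its front long side (towards the robot) to its back, y to its left as the robot sees it.
- carry_tray: White plastic carrying tray of the same size (260 by 370 mm, walls 20 mm high, floor top 4 mm above the origin), fixed; origin and axes as for the steel tray. All six loose things start in it.
- dish (a point): Bean-shaped steel kidney dish with two ampoules in it, lying in the back half of the steel tray: 156 mm long (y, 78 each side of this point), 75 mm wide (x, 37 to the front and 38 to the back) and 34 mm high, its bulging side to the front. This point is its middle, half-way up; x to the back of the tray, y to its left, in line with the tray. Loose, 220 g; it stays where it is.
- mask_large_mid (a point): Large face mask standing upright on its black rubber rim (80 mm across), clear plastic dome with red size rings, narrow clear neck on top. 96 mm tall. This point lies on its axis half-way up (48 mm over the rim's underside); z up the neck. The neck (straight connector, 22 mm across, 21 at its rounded top; grip here) runs from 62 to 96 mm over the underside. 75 g or so.
- mask_medium_mid (a point): Medium face mask standing upright on its black rubber rim (60 mm across), clear plastic dome with green size rings, narrow clear neck on top. 84 mm tall. This point lies on its axis half-way up (42 mm over the rim's underside); z up the neck. The neck (straight connector, 22 mm across, 21 at its rounded top; grip here) runs from 50 to 84 mm over the underside. 55 g or so.
- mask_small_mid (a point): Small face mask standing upright on its black rubber rim (45 mm across), clear plastic dome with orange size rings, narrow clear neck on top. 74 mm tall. This point lies on its axis half-way up (37 mm over the rim's underside); z up the neck. The neck (straight connector, 22 mm across, 21 at its rounded top; grip here) runs from 40 to 74 mm over the underside. 40 g or so.
- adaptor_mid (a point): Blue plastic gas-sampling adaptor standing upright, socket down: 50 mm tall; the lower 30 mm is 31 mm across (grip here) and the upper 20 mm is a 22 mm male end with a tiny white port. The socket in its underside is 25 mm across and 20 mm deep, an easy fit over a mask's 22 mm neck: fully home it stops on the neck's top, its underside 20 mm below that top. This point lies on its axis half-way up (25 mm over its underside), z up. 25 g or so.
- bottle_purple_mid (a point): Amber glass bottle of liquid anaesthetic with PURPLE collar, cap and label band, upright: body 52 mm across up to 62 mm (grip here), then a shoulder, neck and a 29 mm cap; 96 mm tall. This point lies on its axis half-way up (48 mm over its underside), z up. 220 g or so.
- bottle_yellow_mid (a point): The same bottle with YELLOW collar, cap and label band (another agent); it is not wanted and stays standing in the white tray. Point and axes as for the purple one.

How it is judged:
At the end, for the whole second after the job is handed in: On the tray, upright, released, at rest: medium mask 45 mm before the dish, centred (16, 20 mm); large left, small right in that row (16 mm), rim gaps 6-40 mm; adaptor home on medium (5 mm); purple bottle left of dish, gap 5-43 mm, level within 22 mm; dish and yellow bottle moved under 12 and 15 mm (z of mask_large_mid in the frame of tray between 0.048 and 0.056 m and angle between each of mask_large_mid, mask_medium_mid, mask_small_mid, bottle_purple_mid, adaptor_mid, bottle_yellow_mid's own z axis and vertical below 0.08 rad and x of mask_large_mid in the frame of tray between -0.088 and 0.088 m and y of mask_large_mid in the frame of tray between -0.143 and 0.143 m and z of mask_medium_mid in the frame of tray between 0.042 and 0.05 m and x of mask_medium_mid in the frame of tray between -0.098 and 0.098 m and y of mask_medium_mid in the frame of tray between -0.153 and 0.153 m and z of mask_small_mid in the frame of tray between 0.037 and 0.045 m and x of mask_small_mid in the frame of tray between -0.1055 and 0.1055 m and y of mask_small_mid in the frame of tray between -0.1605 and 0.1605 m and z of bottle_purple_mid in the frame of tray between 0.048 and 0.056 m and x of bottle_purple_mid in the frame of tray between -0.102 and 0.102 m and y of bottle_purple_mid in the frame of tray between -0.157 and 0.157 m and y of mask_medium_mid in the frame of dish between -0.02 and 0.02 m and x of mask_large_mid in the frame of dish between -0.128 and -0.096 m and x of mask_medium_mid in the frame of dish between -0.128 and -0.096 m and x of mask_small_mid in the frame of dish between -0.128 and -0.096 m and horizontal distance between mask_large_mid and mask_medium_mid between 0.076 and 0.11 m and y of mask_large_mid in the frame of dish above 0.05 m and horizontal distance between mask_small_mid and mask_medium_mid between 0.0585 and 0.0925 m and y of mask_small_mid in the frame of dish below -0.035 m and y of bottle_purple_mid in the frame of dish between 0.109 and 0.147 m and x of bottle_purple_mid in the frame of dish between -0.022 and 0.022 m and horizontal distance between adaptor_mid and mask_medium_mid below 0.005 m and z of adaptor_mid in the frame of mask_medium_mid between 0.044 and 0.05 m and distance of bottle_yellow_mid from where it was at the start of the episode below 0.015 m and distance of dish from where it was at the start of the episode below 0.012 m and linear speed of each of mask_large, mask_medium, mask_small, adaptor, bottle_purple below 0.01 m/s); the robot touches nothing.
It fails at once if the kidney dish is shifted by more than 12 mm (distance of dish from where it was at the start of the episode above 0.012 m).
It fails at once if the yellow bottle is shifted by more than 15 mm (distance of bottle_yellow_mid from where it was at the start of the episode above 0.015 m).
It fails at once if a mask or a bottle is knocked over or the adaptor turned over (angle between any of mask_large_mid, mask_medium_mid, mask_small_mid, adaptor_mid, bottle_purple_mid, bottle_yellow_mid's own z axis and vertical above 0.7 rad).
It fails at once if the purple glass bottle is dropped (falls free from over about 10 mm) (linear speed of bottle_purple above 0.45 m/s and contact force between bottle_purple and the fingers below 0.05 N).
It fails at once if the purple glass bottle is banged down on the tray (over 60 N) (contact force between bottle_purple and tray above 60 N).
It also fails if it takes over 131 s, if anything falls off the work surface, if the arm or the gripper's body presses on something with over 40 N, if the wrist force passes 120 N, or if a joint passes its speed limit or range.

## Working session

There is one attempt and no reset: what is moved stays moved. The work goes in short steps, Python scripts to look and compute and a tool call to move; the robot and the scene stay as the last step left them, time stands still between calls to the robot, and variables do not carry over. Pictures are saved under pics/ and viewed, at most 14 in all, crops included, and the job is handed in when it is done.

Besides the shell and the picture viewer there is one more tool, called by a JSON object that holds its "name" and its "arguments". play_rows: Moves the arm, as the interface text tells. Its arguments: {"type":"object","properties":{"rows":{"type":"array"},"claw":{"type":"number"},"squeeze":{"type":"number"}},"required":["rows"]}

```bash
mkdir -p pics; ls; python3 - <<'E'
from plant import *
import cv2
s=get_state(); print({k:(s[k]) for k in ("clock","q","tool_pos","eef_rot","opening","contact_force")})
try: print(nose_length)
except Exception as e: print(e)
for n in ("top","side"):
    d=snapshot(n); cv2.imwrite(f"pics/{n}0.png",d["pixels"]); print(n,d["camera_matrix"],d["world_to_cam"])
E
```

```text
pics
{'clock': 0.0, 'q': array([-1.31419922,  0.68999149, -0.19453473,  1.56632789,  0.15730499,
        0.90248877, -0.21509772]), 'tool_pos': array([0.1380461 , 0.60923406, 0.4039099 ]), 'eef_rot': array([ 1.11116667e-01,  9.93806951e-01, -9.10070852e-04, -4.12564055e-05]), 'opening': 1.0047280682744035, 'contact_force': array([-0.8190272 ,  0.50895628, -0.28410645])}
0.166
top [[477.38823255   0.         275.93360092]
 [  0.         477.38823255 207.35903864]
 [  0.           0.           1.        ]] [[-0.05009803 -0.99874032  0.00282123  0.0211455 ]
 [-0.97646394  0.0483869  -0.21018297  0.55069014]
 [ 0.2097817  -0.01328458 -0.977658    0.90602497]
 [ 0.          0.          0.          1.        ]]
side [[394.30044392   0.         280.04260272]
 [  0.         394.30044392 208.90955521]
 [  0.           0.           1.        ]] [[-0.99787804 -0.06474495  0.00689233  0.51317898]
 [-0.04628249  0.6308781  -0.77450032  0.0717022 ]
 [ 0.04579676 -0.77317586 -0.63253596  0.83639478]
 [ 0.          0.          0.          1.        ]]
```

View pics/top0.png

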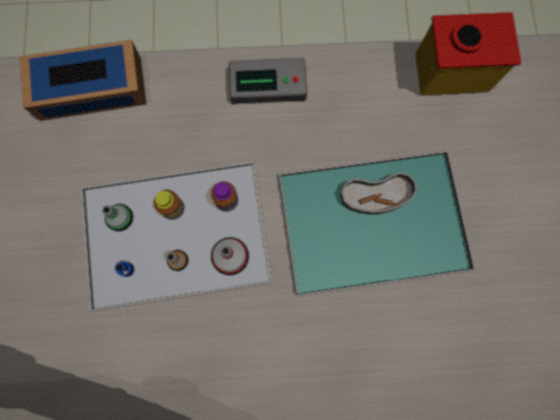

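View pics/side0.png

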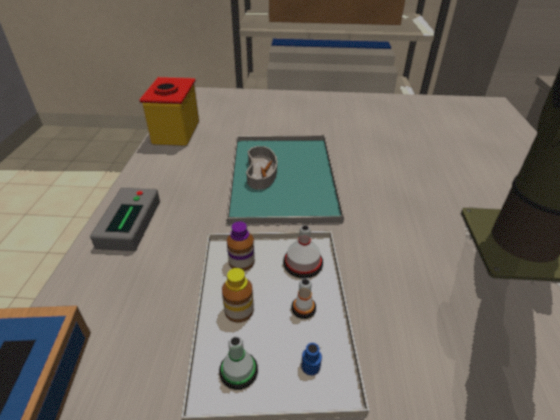

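Top: medium mask (118,216), yellow (167,203), purple (223,195), adaptor (124,268), small (177,260), large (229,256), dish about (378,193). Side: same layout. I'll enlarge these for measuring.

```bash
python3 - <<'E'
import cv2
t=cv2.imread("pics/top0.png"); s=cv2.imread("pics/side0.png")
def c(im,x,y,w,h,k,n):
    a=cv2.resize(im[y:y+h,x:x+w],None,fx=k,fy=k,interpolation=cv2.INTER_CUBIC)
    for i in range(0,w,20):
        cv2.putText(a,str(x+i),(i*k,9),0,.3,(0,0,255)); cv2.line(a,(i*k,10),(i*k,14),(0,0,255))
    for i in range(0,h,20):
        cv2.putText(a,str(y+i),(0,i*k+3),0,.3,(0,0,255)); cv2.line(a,(18,i*k),(22,i*k),(0,0,255))
    cv2.imwrite("pics/"+n,a)
c(t,80,160,200,150,4,"t1.png")
c(s,190,215,180,200,3,"s1.png")
c(t,270,145,210,155,3,"t2.png")
E
```

```text
(no output)
```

View pics/t1.png

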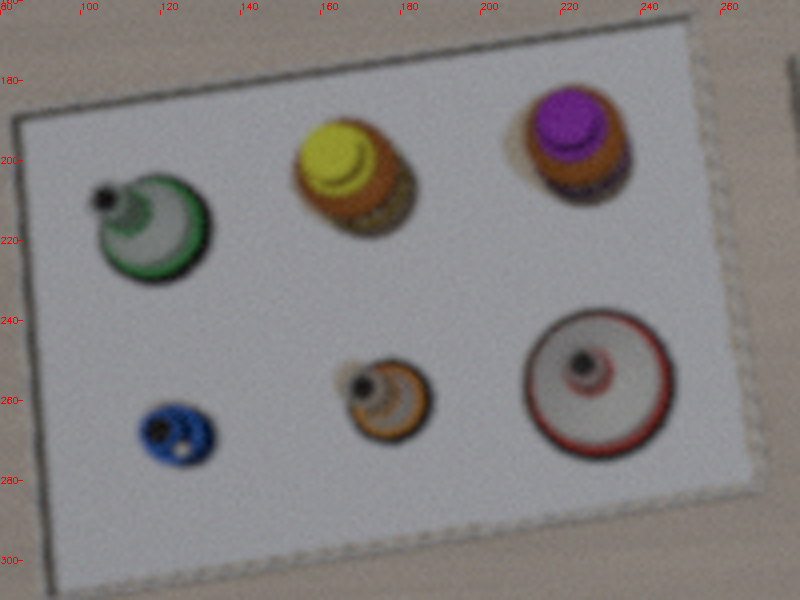

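View pics/s1.png

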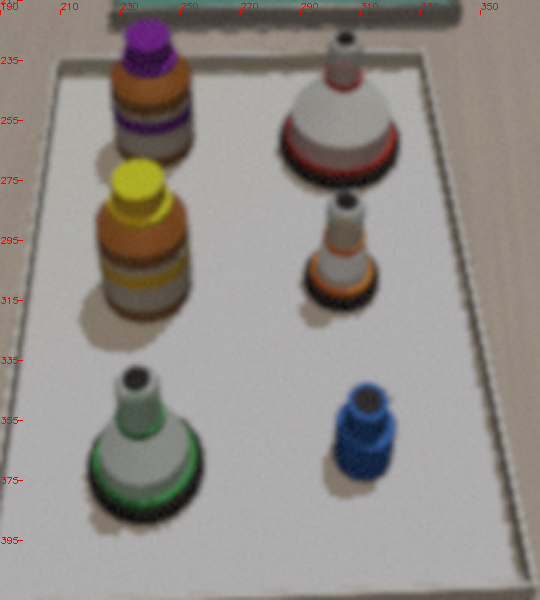

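View pics/t2.png

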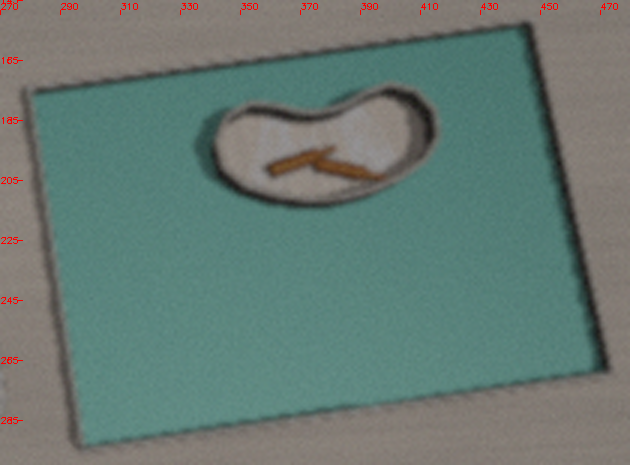

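```bash
cat > h.py <<'E'
from plant import *
import cv2, numpy as np
from scipy.optimize import least_squares
def cams():
    return {n:snapshot(n) for n in ("top","side")}
def proj(d,P):
    p=d["camera_matrix"]@(d["world_to_cam"]@np.append(P,1))[:3]; return p[:2]/p[2]
def atz(d,uv,z):
    W=d["world_to_cam"];R=W[:3,:3];c=-R.T@W[:3,3]
    r=R.T@np.linalg.inv(d["camera_matrix"])@np.append(uv,1); return c+r*(z-c[2])/r[2]
E
cat > m.py <<'E'
from h import *
C=cams(); T,S=C["top"],C["side"]
t=lambda X,Y,k=4,x=80,y=160:(x+(X+.5)/k-.5,y+(Y+.5)/k-.5)
o={"med":((105,199),(136,379),.088),"large":((582,364),(346,39),.100),"small":((363,386),(346,201),.078),"adap":((158,431),(368,401),.054),"purp":((572,118),(149,36),.1),"yel":((334,154),(138,178),.1)}
for n,(a,b,z) in o.items():
    a=t(*a); b=t(*b,3,190,215)
    r=least_squares(lambda P:np.r_[proj(T,P)-a,proj(S,P)-b],[.6,.2,z])
    print(n,"top",atz(T,a,z).round(4),"side",atz(S,b,z).round(4),"tri",r.x.round(4),r.fun.round(1))
for n,p in {"medrim":(156,229),"largerim":(598,384),"smallrim":(391,401),"purpbase":(585,165)}.items(): print(n,atz(T,t(*p),.010).round(4))
for n,L in {"white":[(15,117,4,80,160),(690,15,4,80,160),(762,488,4,80,160),(52,597,4,80,160)],"steel":[(30,92,3,270,145),(528,25,3,270,145),(606,370,3,270,145),(78,445,3,270,145)]}.items():
    P=np.array([atz(T,t(*p),.022)[:2] for p in L]); print(n,P.round(4).tolist(),"sides",np.linalg.norm(P-np.roll(P,-1,0),axis=1).round(4),"c",P.mean(0).round(4))
    e=(P[0]+P[3]-P[1]-P[2]); print("yaw",np.arctan2(-e[0],e[1]), "yaw2",np.arctan2(*(P[0]+P[1]-P[2]-P[3])[::-1]))
E
python3 m.py
```

```text
med top [0.5571 0.3261 0.088 ] side [0.5568 0.3285 0.088 ] tri [0.5574 0.3269 0.0856] [-0.   0.2 -0.1 -0. ]
large top [0.4632 0.0946 0.1   ] side [0.463  0.0973 0.1   ] tri [0.4632 0.0948 0.0978] [-0.   0.1 -0.1 -0. ]
small top [0.4606 0.2028 0.078 ] side [0.4603 0.2057 0.078 ] tri [0.4605 0.2034 0.0753] [-0.   0.2 -0.2 -0. ]
adap top [0.4463 0.309  0.054 ] side [0.4467 0.3115 0.054 ] tri [0.4465 0.3099 0.0513] [-0.  0. -0. -0.]
purp top [0.5836 0.0961 0.1   ] side [0.5828 0.1033 0.1   ] tri [0.5845 0.0967 0.0942] [ 0.   0.3 -0.2 -0.1]
yel top [0.5713 0.2117 0.1   ] side [0.5722 0.2165 0.1   ] tri [0.5728 0.2127 0.0956] [-0.  -0.2  0.2  0. ]
medrim [0.5574 0.3261 0.01  ]
largerim [0.4638 0.0954 0.01  ]
smallrim [0.4603 0.2028 0.01  ]
purpbase [0.5809 0.0988 0.01  ]
white [[0.6189, 0.3977], [0.6576, 0.0393], [0.4054, 0.0127], [0.3692, 0.3707]] sides [0.3605 0.2536 0.3598 0.2512] c [0.5128 0.2051]
yaw 0.10416047953203333 yaw2 0.10643139613230193
steel [[0.6282, -0.0182], [0.6604, -0.3779], [0.4124, -0.4003], [0.3801, -0.0378]] sides [0.3611 0.249  0.3639 0.2488] c [ 0.5203 -0.2085]
yaw 0.08907530023819907 yaw2 0.0842930128312537
```

```bash
cat >> m.py <<'E'
print("dish")
y=.087;R=np.array([[np.cos(y),-np.sin(y)],[np.sin(y),np.cos(y)]]);c0=np.array([.5203,-.2085])
im=T["pixels"][145:290,270:470].astype(int); b,g,r=im[...,0],im[...,1],im[...,2]
for th in (0,15):
    m=((r-g>-th)).astype(np.uint8); m[:,:60]=0; m[:,155:]=0; m[:10]=0; m[80:]=0
    m=cv2.morphologyEx(m,cv2.MORPH_OPEN,np.ones((3,3)))
    k,_,st,_=cv2.connectedComponentsWithStats(m); i=1+st[1:,4].argmax() ; print(st[i])
    import sys
    v,u=np.nonzero(_!=0) if False else np.nonzero(cv2.connectedComponents(m)[1]==i)
    for z in (.038,.021,.006):
        Q=np.array([(atz(T,(a+270,e+145),z)[:2]-c0)@R for a,e in zip(u,v)])
        print(th,z,"x",Q[:,0].min().round(4),Q[:,0].max().round(4),"y",Q[:,1].min().round(4),Q[:,1].max().round(4))
pt=np.array([(213,145),(225,112),(437,125),(428,100),(395,86),(310,207)])
print(np.array([(atz(T,t(*p,3,270,145),.038)[:2]-c0)@R for p in pt]).round(4))
E
python3 m.py | sed -n '/dish/,$p'
```

```text
dish
[  72   29   71   39 1954]
0 0.038 x 0.0137 0.0889 y -0.0898 0.0596
0 0.021 x 0.0166 0.0932 y -0.0954 0.0567
0 0.006 x 0.0192 0.0969 y -0.1004 0.054
[  71   28   76   41 2302]
15 0.038 x 0.0119 0.0913 y -0.0977 0.0624
15 0.021 x 0.0148 0.0956 y -0.1034 0.0595
15 0.006 x 0.0173 0.0994 y -0.1085 0.0569
[[ 0.0645  0.0606]
 [ 0.0867  0.0484]
 [ 0.0574 -0.0961]
 [ 0.076  -0.0934]
 [ 0.0891 -0.0725]
 [ 0.0122  0.0018]]
```

```bash
cat > dv.py <<'E'
# dv.py x y zgrasp yaw(of tool y, world): tool-axis shift and turn, normalised
import sys; from h import *
from scipy.spatial.transform import Rotation as Ro
def rel(x,y,z,yaw):
    s=get_state(); M=Ro.from_quat(s["eef_rot"]).as_matrix(); p=s["tool_pos"]
    d=M.T@(np.array([x,y,z+.147])-p)
    G=np.c_[[np.sin(yaw),-np.cos(yaw),0],[np.cos(yaw),np.sin(yaw),0],[0,0,-1]]
    if (M[:,1]@G[:,1])<-0.3: G[:,:2]*=-1
    w=Ro.from_matrix(M.T@G).as_rotvec()
    print("t",round(float(s["clock"]),2),"grasp",(p-[0,0,.147]).round(4),"open",round(float(s["opening"]),3),"shift",(d/.5).round(4),"turn",(w/.5).round(3),"F",s["contact_force"].round(1))
if __name__=="__main__": rel(*map(float,sys.argv[1:5]))
E
python3 dv.py .583 .099 .2 .105
python3 - <<'E'
import numpy as np
y=.087;R=np.array([[np.cos(y),-np.sin(y)],[np.sin(y),np.cos(y)]]);c0=np.array([.5203,-.2085])
D=np.array([.051,-.0177])
for n,o in dict(dish=(0,0),med=(-.112,0),large=(-.112,.091),small=(-.112,-.074),bottle=(0,.128)).items(): print(n,(c0+R@(D+o)).round(4))
E
```

```text
dish [ 0.5726 -0.2217]
med [ 0.4611 -0.2314]
large [ 0.4532 -0.1408]
small [ 0.4675 -0.3052]
bottle [ 0.5615 -0.0942]Traceback (most recent call last):
  File "dv.py", line 11, in <module>
    if __name__=="__main__": rel(*map(float,sys.argv[1:5]))
                             ~~~^^^^^^^^^^^^^^^^^^^^^^^^^^^
  File "dv.py", line 9, in rel
    w=Ro.from_matrix(M.T@G).as_rotvec()
      ~~~~~~~~~~~~~~^^^^^^^
  File "scipy/spatial/transform/_rotation.pyx", line 1143, in scipy.spatial.transform._rotation.Rotation.from_matrix
ValueError: Non-positive determinant (left-handed or null coordinate frame) in rotation matrix 0: [[-3.21903050e-01 -9.46772635e-01  5.57157177e-05]
 [-9.46772491e-01  3.21903032e-01  5.37582492e-04]
 [ 5.26903451e-04 -1.20299335e-04  9.99999854e-01]].
```

```bash
sed -i 's/\[np.sin(yaw),-np.cos(yaw),0\]/[-np.sin(yaw),np.cos(yaw),0]/' dv.py; python3 dv.py .583 .099 .2 .105
```

```text
t 0.3 grasp [0.1381 0.6095 0.2575] open 1.0 shift [-1.0934 -0.7991  0.1154] turn [-1.000e-03  1.000e-03  2.486e+00] F [ 0.3 -0.3  0.1]
```

{"name": "play_rows", "arguments": {"rows": [[[-0.05,-0.035,0,0,0,0.08],[-0.12,-0.085,0,0,0,0.2],[-0.18,-0.13,0,0,0,0.35],[-0.24,-0.175,0.01,0,0,0.5],[-0.3,-0.22,0.02,0,0,0.65],[-0.36,-0.265,0.03,0,0,0.8],[-0.42,-0.31,0.04,0,0,0.9],[-0.48,-0.35,0.05,0,0,1],[-0.54,-0.395,0.05,0,0,1],[-0.6,-0.44,0.05,0,0,1],[-0.6,-0.44,0.05,0,0,1]]], "claw": 0}}

```text
clock: 1.22
tool_pos: [0.3875, 0.3215, 0.3796]
eef_rot: [0.36, 0.933, -0.002, 0.002]
contact_force: [-0.9, -0.5, -0.9]
opening: 1.003
finger_force: 0.0
```

```bash
python3 dv.py .583 .099 .19 .105
```

```text
t 1.22 grasp [0.3875 0.3215 0.2326] open 1.003 shift [-0.5881 -0.0673  0.0889] turn [1.00e-03 1.30e-02 1.46e+00] F [-0.9 -0.5 -0.9]
```

{"name": "play_rows", "arguments": {"rows": [[[-0.07,-0.01,0.01,0,0,0.15],[-0.15,-0.02,0.02,0,0,0.35],[-0.23,-0.03,0.03,0,0,0.55],[-0.31,-0.035,0.045,0,0,0.75],[-0.39,-0.045,0.06,0,0,0.9],[-0.46,-0.05,0.07,0,0,1],[-0.53,-0.06,0.08,0,0.01,1],[-0.57,-0.065,0.088,0,0.013,1],[-0.588,-0.067,0.089,0,0.013,1],[-0.588,-0.067,0.089,0,0.013,1],[-0.588,-0.067,0.089,0,0.013,1]]]}}

```text
clock: 2.13
tool_pos: [0.5798, 0.1104, 0.3352]
eef_rot: [0.574, 0.819, 0.001, -0.004]
contact_force: [0.2, 0.6, -0.5]
opening: 0.998
finger_force: 0.0
```

```bash
python3 dv.py .583 .099 .059 .105
```

```text
t 2.13 grasp [0.5798 0.1104 0.1882] open 0.998 shift [-0.0255 -0.0013  0.2583] turn [-0.006 -0.015  0.488] F [ 0.2  0.6 -0.5]
```

{"name": "play_rows", "arguments": {"rows": [[[-0.015,-0.001,0.02,0,-0.015,0.25],[-0.0255,-0.001,0.05,0,-0.015,0.488],[-0.0255,-0.001,0.09,-0.005,-0.015,0.488],[-0.0255,-0.001,0.13,-0.005,-0.015,0.488],[-0.0255,-0.001,0.16,-0.005,-0.015,0.488],[-0.0255,-0.001,0.18,-0.005,-0.015,0.488],[-0.0255,-0.001,0.18,-0.005,-0.015,0.488],[-0.0255,-0.001,0.18,-0.005,-0.015,0.488]]]}}

```text
clock: 2.8
tool_pos: [0.5834, 0.0989, 0.2453]
eef_rot: [0.669, 0.744, -0.0, 0.0]
contact_force: [-0.2, 0.6, -0.2]
opening: 1.0
finger_force: 0.0
```

```bash
python3 dv.py .583 .099 .059 .105; python3 -c "
from h import *
cv2.imwrite('pics/a.png',cv2.resize(np.hstack([snapshot(n)['pixels'][o:o+200,c:c+200] for n,o,c in (('top',110,120),('side',170,180))]),None,fx=2,fy=2))"
```

```text
t 2.8 grasp [0.5834 0.0989 0.0983] open 1.0 shift [ 0.0003 -0.0008  0.0786] turn [-0.001  0.001  0.002] F [-0.2  0.6 -0.2]
```

View pics/a.png

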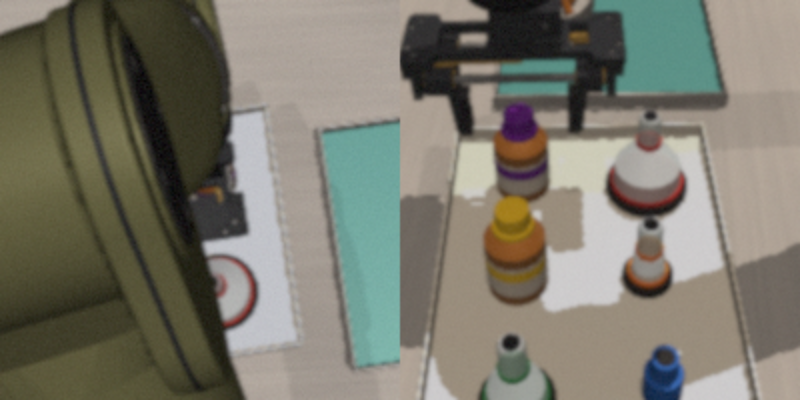

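Side view: the fingers (crop x 465 and 577) straddle the purple cap (519) centrally. Descending and gripping.

{"name": "play_rows", "arguments": {"rows": [[[0,0,0.02,0,0,0],[0,0,0.045,0,0,0],[0,0,0.065,0,0,0],[0,0,0.076,0,0,0],[0,0,0.076,0,0,0]]]}}

```text
clock: 3.32
tool_pos: [0.5832, 0.0973, 0.2052]
eef_rot: [0.669, 0.743, -0.002, -0.0]
contact_force: [-0.4, -0.1, -0.0]
opening: 1.003
finger_force: 0.0
```

{"name": "play_rows", "arguments": {"rows": [[[0,0,0,0,0,0],[0,0,0,0,0,0],[0,0,0,0,0,0],[0,0,0,0,0,0],[0,0,0,0,0,0],[0,0,0,0,0,0],[0,0,0,0,0,0],[0,0,0,0,0,0]]], "claw": 1, "squeeze": 20}}

```text
clock: 3.98
tool_pos: [0.5843, 0.0975, 0.2075]
eef_rot: [0.669, 0.743, 0.0, 0.001]
contact_force: [0.6, -0.4, 2.6]
opening: 0.585
finger_force: 20.0
```

```bash
python3 dv.py .583 .099 .19 .105
```

```text
t 3.98 grasp [0.5843 0.0975 0.0605] open 0.585 shift [ 0.003  -0.0019 -0.259 ] turn [ 0.003  0.003 -0.002] F [ 0.6 -0.4  2.6]
```

{"name": "play_rows", "arguments": {"rows": [[[0,0,-0.01,0,0,0],[0,0,-0.03,0,0,0],[0,0,-0.06,0,0,0],[0,0,-0.1,0,0,0],[0,0,-0.14,0,0,0],[0,0,-0.18,0,0,0],[-0.02,-0.005,-0.21,0,0,0],[-0.06,-0.01,-0.22,0,0,0],[-0.1,-0.02,-0.22,0,0,0],[-0.15,-0.03,-0.22,0,0,0.01],[-0.2,-0.04,-0.22,0,0,0.02],[-0.25,-0.05,-0.22,0,0,0.03],[-0.3,-0.06,-0.22,0,0,0.03],[-0.34,-0.07,-0.22,0,0,0.03],[-0.36,-0.075,-0.22,0,0,0.03],[-0.37,-0.08,-0.22,0,0,0.03],[-0.37,-0.08,-0.22,0,0,0.03]]]}}

```text
clock: 5.4
tool_pos: [0.5628, -0.0913, 0.3176]
eef_rot: [0.675, 0.737, -0.001, 0.0]
contact_force: [-0.0, 0.4, -2.0]
opening: 0.582
finger_force: 20.0
```

```bash
python3 dv.py .5615 -.0942 .0605 .087; python3 -c "
from h import *
t=snapshot('top')['pixels'][130:310,200:480];s=snapshot('side')['pixels'][100:280,170:400]
cv2.imwrite('pics/b.png',cv2.resize(np.hstack([t,s]),None,fx=1.56,fy=1.56))"
```

```text
t 5.4 grasp [ 0.5628 -0.0913  0.1706] open 0.582 shift [-0.0053 -0.0032  0.2203] turn [-0.     0.003  0.001] F [-0.   0.4 -2. ]
```

View pics/b.png

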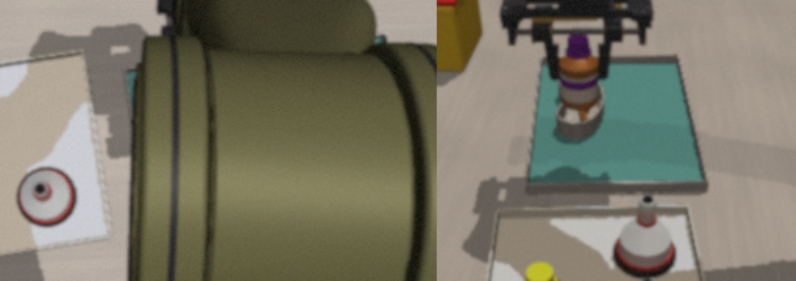

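The side view shows the bottle upright in the gripper and clear of the dish; the arm hides it from the top camera. Lowering, slowly at the end.

{"name": "play_rows", "arguments": {"rows": [[[-0.003,-0.003,0.02,0,0,0],[-0.005,-0.003,0.05,0,0.003,0],[-0.005,-0.003,0.09,0,0.003,0],[-0.005,-0.003,0.13,0,0.003,0],[-0.005,-0.003,0.16,0,0.003,0],[-0.005,-0.003,0.18,0,0.003,0],[-0.005,-0.003,0.19,0,0.003,0],[-0.005,-0.003,0.198,0,0.003,0],[-0.005,-0.003,0.204,0,0.003,0],[-0.005,-0.003,0.208,0,0.003,0],[-0.005,-0.003,0.211,0,0.003,0],[-0.005,-0.003,0.213,0,0.003,0],[-0.005,-0.003,0.213,0,0.003,0],[-0.005,-0.003,0.213,0,0.003,0]]]}}

```text
clock: 6.67
tool_pos: [0.5622, -0.0934, 0.2112]
eef_rot: [0.675, 0.738, 0.0, 0.0]
contact_force: [-0.0, 0.2, -1.1]
opening: 0.58
finger_force: 20.0
```

```bash
python3 dv.py .5615 -.0942 .0605 .087; sleep 0; python3 -c "
from h import *
for i in range(4): snapshot('side');print(get_state()['tool_pos'].round(4),get_state()['contact_force'].round(1))"
```

```text
t 6.67 grasp [ 0.5622 -0.0934  0.0642] open 0.58 shift [-0.0015 -0.0016  0.0074] turn [ 0.002 -0.     0.004] F [-0.   0.2 -1.1]
[ 0.5622 -0.0934  0.2112] [-0.8  0.4 -1.4]
[ 0.5622 -0.0934  0.2111] [-1.2 -0.4 -2. ]
[ 0.5622 -0.0934  0.2111] [ 1.1  1.1 -1.6]
[ 0.5622 -0.0934  0.2111] [-0.2  1.  -0.6]
```

{"name": "play_rows", "arguments": {"rows": [[[0,0,0.002,0,0,0],[0,0,0.004,0,0,0],[0,0,0.005,0,0,0],[0,0,0.006,0,0,0],[0,0,0.007,0,0,0],[0,0,0.008,0,0,0],[0,0,0.008,0,0,0]]]}}

```text
clock: 7.45
tool_pos: [0.5621, -0.0933, 0.2074]
eef_rot: [0.675, 0.738, 0.0, 0.0]
contact_force: [-1.9, 0.3, 4.9]
opening: 0.579
finger_force: 20.0
```

Touched down (about 5 N up). Release gently, then raise.

{"name": "play_rows", "arguments": {"rows": [[[0,0,0,0,0,0],[0,0,0,0,0,0],[0,0,0,0,0,0],[0,0,0,0,0,0]]], "claw": 0.15}}

```text
clock: 7.78
tool_pos: [0.5622, -0.0934, 0.2068]
eef_rot: [0.675, 0.738, 0.0, 0.0]
contact_force: [1.1, -0.7, -0.1]
opening: 0.85
finger_force: 0.0
```

{"name": "play_rows", "arguments": {"rows": [[[0,0,-0.02,0,0,0],[0,0,-0.05,0,0,0],[0,0,-0.1,0,0,0],[0,0,-0.16,0,0,0],[0,0,-0.22,0,0,0],[0,0,-0.24,0,0,0],[0.05,0,-0.24,0,0,0],[0.12,0,-0.24,0,0,0],[0.19,0,-0.24,0,0,0],[0.26,0,-0.24,0,0,0],[0.33,0,-0.24,0,0,0],[0.37,0,-0.24,0,0,0],[0.37,0,-0.24,0,0,0]]], "claw": 0}}

```text
clock: 8.87
tool_pos: [0.5447, 0.0974, 0.3269]
eef_rot: [0.672, 0.741, 0.002, -0.002]
contact_force: [-0.2, 0.1, -0.0]
opening: 0.995
finger_force: 0.0
```

```bash
python3 dv.py .463 .0957 .13 .105; python3 -c "
from h import *
t=snapshot('top')['pixels'][130:310,200:480];s=snapshot('side')['pixels'][100:280,170:400]
cv2.imwrite('pics/c.png',cv2.resize(np.hstack([t,s]),None,fx=1.56,fy=1.56))"
```

```text
t 8.87 grasp [0.5447 0.0974 0.1799] open 0.995 shift [ 0.0122 -0.163   0.0998] turn [ 0.    -0.009 -0.013] F [-0.2  0.1 -0. ]
```

View pics/c.png

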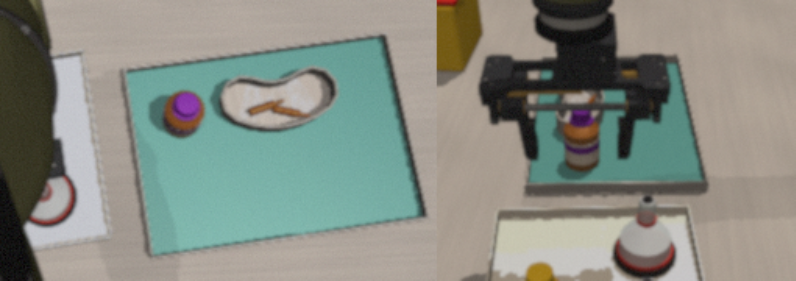

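Bottle stands left of the dish (top crop 185,112), dish unmoved. Now the large mask.

{"name": "play_rows", "arguments": {"rows": [[[0.002,-0.03,0.01,0,0,0],[0.006,-0.08,0.03,0,0,0],[0.01,-0.13,0.06,0,-0.009,-0.013],[0.012,-0.155,0.085,0,-0.009,-0.013],[0.012,-0.163,0.098,0,-0.009,-0.013],[0.012,-0.163,0.1,0,-0.009,-0.013],[0.012,-0.163,0.1,0,-0.009,-0.013],[0.012,-0.163,0.1,0,-0.009,-0.013]]]}}

```text
clock: 9.63
tool_pos: [0.465, 0.0886, 0.2773]
eef_rot: [0.673, 0.739, -0.001, 0.003]
contact_force: [-0.7, -0.1, 0.3]
opening: 1.001
finger_force: 0.0
```

```bash
python3 dv.py .463 .0957 .088 .105
```

```text
t 9.63 grasp [0.465  0.0886 0.1303] open 1.001 shift [ 0.0148 -0.0028  0.0845] turn [ 0.004  0.01  -0.023] F [-0.7 -0.1  0.3]
```

{"name": "play_rows", "arguments": {"rows": [[[0.01,-0.002,0.005,0.004,0.01,-0.02],[0.015,-0.003,0.02,0.004,0.01,-0.02],[0.015,-0.003,0.045,0.004,0.01,-0.02],[0.015,-0.003,0.068,0.004,0.01,-0.02],[0.015,-0.003,0.08,0.004,0.01,-0.02],[0.015,-0.003,0.0845,0.004,0.01,-0.02],[0.015,-0.003,0.0845,0.004,0.01,-0.02]]]}}

```text
clock: 10.22
tool_pos: [0.4617, 0.0969, 0.2341]
eef_rot: [0.669, 0.743, -0.001, -0.001]
contact_force: [-0.3, 1.2, 1.1]
opening: 0.999
finger_force: 0.0
```

{"name": "play_rows", "arguments": {"rows": [[[0,0,0,0,0,0],[0,0,0,0,0,0],[0,0,0,0,0,0],[0,0,0,0,0,0],[0,0,0,0,0,0],[0,0,0,0,0,0],[0,0,0,0,0,0],[0,0,0,0,0,0],[0,0,0,0,0,0],[0,0,0,0,0,0]]], "claw": 1, "squeeze": 15}}

```text
clock: 11.05
tool_pos: [0.4619, 0.0968, 0.2346]
eef_rot: [0.669, 0.743, -0.0, -0.001]
contact_force: [1.2, -0.3, 0.1]
opening: 0.265
finger_force: 0.1
```

```bash
python3 dv.py .4532 -.1408 .17 .087
```

```text
t 11.05 grasp [0.4619 0.0968 0.0876] open 0.265 shift [-0.4706 -0.0675 -0.1651] turn [-0.003 -0.001  0.037] F [ 1.2 -0.3  0.1]
```

{"name": "play_rows", "arguments": {"rows": [[[0,0,0,0,0,0],[0,0,0,0,0,0],[0,0,0,0,0,0],[0,0,-0.01,0,0,0],[0,0,-0.03,0,0,0],[0,0,-0.06,0,0,0],[0,0,-0.1,0,0,0],[-0.02,0,-0.14,0,0,0],[-0.06,-0.01,-0.16,0,0,0],[-0.11,-0.015,-0.165,0,0,0.01],[-0.17,-0.025,-0.165,0,0,0.02],[-0.23,-0.035,-0.165,0,0,0.03],[-0.29,-0.04,-0.165,0,0,0.037],[-0.35,-0.05,-0.165,0,0,0.037],[-0.4,-0.06,-0.165,0,0,0.037],[-0.44,-0.065,-0.165,0,0,0.037],[-0.46,-0.067,-0.165,0,0,0.037],[-0.47,-0.067,-0.165,0,0,0.037],[-0.47,-0.067,-0.165,0,0,0.037]]]}}

```text
clock: 12.63
tool_pos: [0.4534, -0.1409, 0.3174]
eef_rot: [0.676, 0.737, -0.0, -0.0]
contact_force: [0.2, 0.1, -0.5]
opening: 0.247
finger_force: 15.0
```

```bash
python3 dv.py .4532 -.1408 .0885 .087
```

```text
t 12.63 grasp [ 0.4534 -0.1409  0.1704] open 0.247 shift [ 1.000e-04 -3.000e-04  1.638e-01] turn [-0.002 -0.001 -0.002] F [ 0.2  0.1 -0.5]
```

{"name": "play_rows", "arguments": {"rows": [[[0,0,0.02,0,0,0],[0,0,0.05,0,0,0],[0,0,0.085,0,0,0],[0,0,0.115,0,0,0],[0,0,0.135,0,0,0],[0,0,0.147,0,0,0],[0,0,0.154,0,0,0],[0,0,0.159,0,0,0],[0,0,0.163,0,0,0],[0,0,0.166,0,0,0],[0,0,0.166,0,0,0],[0,0,0.166,0,0,0]]]}}

```text
clock: 13.63
tool_pos: [0.4534, -0.1404, 0.2345]
eef_rot: [0.676, 0.737, -0.0, -0.0]
contact_force: [-1.0, 1.9, 3.2]
opening: 0.241
finger_force: 15.0
```

{"name": "play_rows", "arguments": {"rows": [[[0,0,0,0,0,0],[0,0,0,0,0,0],[0,0,0,0,0,0],[0,0,-0.01,0,0,0],[0,0,-0.04,0,0,0],[0,0,-0.1,0,0,0],[0,0,-0.16,0,0,0],[0,0,-0.2,0,0,0],[0.05,0,-0.2,0,0,0],[0.11,0.03,-0.2,0,0,0],[0.18,0.06,-0.2,0,0,0],[0.26,0.09,-0.2,0,0,0],[0.34,0.12,-0.2,0,0,0],[0.42,0.15,-0.2,0,0,0],[0.5,0.18,-0.2,0,0,0],[0.58,0.21,-0.2,0,0,0],[0.66,0.24,-0.2,0,0,0],[0.74,0.26,-0.2,0,0,0],[0.81,0.27,-0.2,0,0,0],[0.86,0.27,-0.2,0,0,0]]], "claw": 0}}

```text
clock: 15.3
tool_pos: [0.5501, 0.305, 0.3343]
eef_rot: [0.674, 0.739, 0.001, -0.002]
contact_force: [-0.5, 1.2, 0.5]
opening: 1.002
finger_force: 0.0
```

```bash
python3 dv.py .557 .327 .13 .105; python3 -c "
from h import *
t=snapshot('top')['pixels'][130:310,200:480]
cv2.imwrite('pics/d.png',cv2.resize(t,None,fx=2,fy=2))"
```

```text
t 15.3 grasp [0.5501 0.305  0.1873] open 1.002 shift [0.0421 0.0178 0.1147] turn [-0.001 -0.009 -0.027] F [-0.5  1.2  0.5]
```

View pics/d.png

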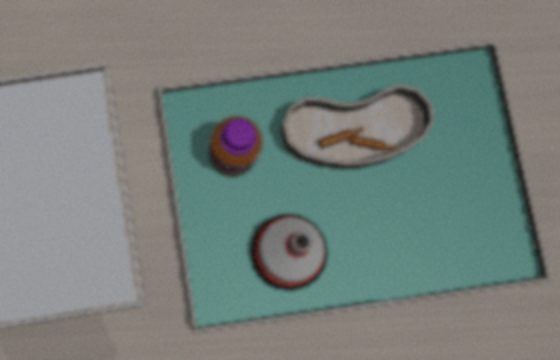

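Large mask stands front-left at crop (290,252), bottle (236,148), dish unmoved. Now the medium mask.

{"name": "play_rows", "arguments": {"rows": [[[0.02,0.01,0.02,0,0,-0.02],[0.042,0.018,0.06,0,-0.009,-0.027],[0.042,0.018,0.1,0,-0.009,-0.027],[0.042,0.018,0.114,0,-0.009,-0.027],[0.042,0.018,0.114,0,-0.009,-0.027],[0.042,0.018,0.114,0,-0.009,-0.027]]]}}

```text
clock: 15.85
tool_pos: [0.5579, 0.32, 0.2769]
eef_rot: [0.671, 0.741, -0.003, 0.001]
contact_force: [0.5, 0.2, -0.6]
opening: 1.006
finger_force: 0.0
```

```bash
python3 dv.py .557 .327 .076 .105
```

```text
t 15.85 grasp [0.5579 0.32   0.1299] open 1.006 shift [ 0.0148 -0.0002  0.1077] turn [-0.005  0.011 -0.012] F [ 0.5  0.2 -0.6]
```

{"name": "play_rows", "arguments": {"rows": [[[0.008,0,0.01,-0.002,0.005,-0.01],[0.0145,0,0.035,-0.005,0.011,-0.012],[0.0145,0,0.065,-0.005,0.011,-0.012],[0.0145,0,0.09,-0.005,0.011,-0.012],[0.0145,0,0.103,-0.005,0.011,-0.012],[0.0145,0,0.107,-0.005,0.011,-0.012],[0.0145,0,0.107,-0.005,0.011,-0.012],[0.0145,0,0.107,-0.005,0.011,-0.012]]]}}

```text
clock: 16.52
tool_pos: [0.557, 0.3284, 0.2238]
eef_rot: [0.669, 0.744, 0.001, -0.0]
contact_force: [0.2, 0.4, -0.2]
opening: 1.0
finger_force: 0.0
```

```bash
python3 dv.py .557 .327 .076 .105
```

```text
t 16.52 grasp [0.557  0.3284 0.0768] open 1.0 shift [-0.0027 -0.0003  0.0016] turn [ 0.003 -0.004  0.003] F [ 0.2  0.4 -0.2]
```

{"name": "play_rows", "arguments": {"rows": [[[-0.0027,0,0.001,0.003,-0.003,0.003],[-0.0027,0,0.001,0.003,-0.003,0.003],[-0.0027,0,0.001,0.003,-0.003,0.003],[-0.0027,0,0.001,0.003,-0.003,0.003],[-0.0027,0,0.001,0.003,-0.003,0.003],[-0.0027,0,0.001,0.003,-0.003,0.003],[-0.0027,0,0.001,0.003,-0.003,0.003],[-0.0027,0,0.001,0.003,-0.003,0.003],[-0.0027,0,0.001,0.003,-0.003,0.003],[-0.0027,0,0.001,0.003,-0.003,0.003],[-0.0027,0,0.001,0.003,-0.003,0.003],[-0.0027,0,0.001,0.003,-0.003,0.003],[-0.0027,0,0.001,0.003,-0.003,0.003]]], "claw": 1}}

```text
clock: 17.6
tool_pos: [0.5568, 0.327, 0.2229]
eef_rot: [0.669, 0.743, -0.0, -0.0]
contact_force: [0.5, -0.3, -1.2]
opening: 0.243
finger_force: 15.0
```

```bash
python3 dv.py .4611 -.2314 .2 .087
```

```text
t 17.6 grasp [0.5568 0.327  0.0759] open 0.243 shift [-1.0905 -0.3077 -0.2479] turn [-0.002 -0.     0.036] F [ 0.5 -0.3 -1.2]
```

{"name": "play_rows", "arguments": {"rows": [[[0,0,-0.01,0,0,0],[0,0,-0.03,0,0,0],[0,0,-0.07,0,0,0],[0,0,-0.12,0,0,0],[0,0,-0.17,0,0,0],[-0.01,0,-0.22,0,0,0],[-0.03,-0.01,-0.245,0,0,0],[-0.07,-0.02,-0.248,0,0,0],[-0.12,-0.03,-0.248,0,0,0],[-0.18,-0.05,-0.248,0,0,0],[-0.25,-0.07,-0.248,0,0,0],[-0.32,-0.09,-0.248,0,0,0],[-0.39,-0.11,-0.248,0,0,0],[-0.46,-0.13,-0.248,0,0,0],[-0.53,-0.15,-0.248,0,0,0],[-0.59,-0.17,-0.248,0,0,0],[-0.65,-0.18,-0.248,0,0,0],[-0.7,-0.195,-0.248,0,0,0],[-0.73,-0.205,-0.248,0,0,0],[-0.74,-0.21,-0.248,0,0,0]]]}}

```text
clock: 19.27
tool_pos: [0.4907, -0.0554, 0.348]
eef_rot: [0.671, 0.741, -0.001, 0.001]
contact_force: [-0.3, -0.9, -0.1]
opening: 0.243
finger_force: 15.0
```

```bash
python3 dv.py .4611 -.2314 .17 .087
```

```text
t 19.27 grasp [ 0.4907 -0.0554  0.201 ] open 0.243 shift [-0.3442 -0.0939  0.0627] turn [-0.     0.004  0.025] F [-0.3 -0.9 -0.1]
```

{"name": "play_rows", "arguments": {"rows": [[[-0.03,-0.01,0,0,0,0.01],[-0.08,-0.02,0,0,0,0.025],[-0.14,-0.04,0,0,0,0.025],[-0.2,-0.055,0,0,0.004,0.025],[-0.26,-0.07,0,0,0.004,0.025],[-0.31,-0.085,0.01,0,0.004,0.025],[-0.335,-0.093,0.03,0,0.004,0.025],[-0.344,-0.094,0.05,0,0.004,0.025],[-0.344,-0.094,0.06,0,0.004,0.025],[-0.344,-0.094,0.06,0,0.004,0.025],[-0.344,-0.094,0.06,0,0.004,0.025]]]}}

```text
clock: 20.18
tool_pos: [0.4633, -0.226, 0.3169]
eef_rot: [0.672, 0.74, 0.001, -0.002]
contact_force: [0.9, 0.6, 0.2]
opening: 0.241
finger_force: 15.0
```

```bash
python3 dv.py .4611 -.2314 .0759 .087
```

```text
t 20.18 grasp [ 0.4633 -0.226   0.1699] open 0.241 shift [-0.0111 -0.0052  0.1879] turn [-0.002 -0.007  0.017] F [0.9 0.6 0.2]
```

{"name": "play_rows", "arguments": {"rows": [[[-0.006,-0.003,0.02,0,-0.004,0.01],[-0.011,-0.005,0.05,0,-0.007,0.017],[-0.011,-0.005,0.09,0,-0.007,0.017],[-0.011,-0.005,0.12,0,-0.007,0.017],[-0.011,-0.005,0.145,0,-0.007,0.017],[-0.011,-0.005,0.155,0,-0.007,0.017],[-0.011,-0.005,0.16,0,-0.007,0.017],[-0.011,-0.005,0.16,0,-0.007,0.017],[-0.011,-0.005,0.16,0,-0.007,0.017],[-0.011,-0.005,0.16,0,-0.007,0.017]]]}}

```text
clock: 21.02
tool_pos: [0.4609, -0.2334, 0.2378]
eef_rot: [0.677, 0.736, -0.0, 0.001]
contact_force: [-0.6, -0.2, 0.2]
opening: 0.245
finger_force: 15.0
```

```bash
python3 dv.py .4611 -.2314 .0759 .087
```

```text
t 21.02 grasp [ 0.4609 -0.2334  0.0908] open 0.245 shift [0.0041 0.0007 0.0298] turn [ 0.001  0.004 -0.005] F [-0.6 -0.2  0.2]
```

{"name": "play_rows", "arguments": {"rows": [[[0.002,0,0.008,0,0.002,-0.003],[0.004,0,0.014,0,0.004,-0.005],[0.004,0,0.02,0,0.004,-0.005],[0.004,0,0.025,0,0.004,-0.005],[0.004,0,0.028,0,0.004,-0.005],[0.004,0,0.03,0,0.004,-0.005],[0.004,0,0.031,0,0.004,-0.005],[0.004,0,0.031,0,0.004,-0.005],[0.004,0,0.031,0,0.004,-0.005]]]}}

```text
clock: 21.77
tool_pos: [0.4605, -0.2314, 0.2225]
eef_rot: [0.676, 0.737, 0.0, -0.0]
contact_force: [-0.3, 0.8, 10.1]
opening: 0.244
finger_force: 15.0
```

```bash
python3 dv.py .4611 -.2314 .0759 .087
```

```text
t 21.77 grasp [ 0.4605 -0.2314  0.0755] open 0.244 shift [-0.0002  0.0012 -0.0008] turn [ 0.    -0.001 -0.001] F [-0.3  0.8 10.1]
```

{"name": "play_rows", "arguments": {"rows": [[[0,0,0,0,0,0],[0,0,0,0,0,0],[0,0,0,0,0,0],[0,0,0,0,0,0],[0,0,-0.03,0,0,0],[0,0,-0.09,0,0,0],[0,0,-0.15,0,0,0],[0.02,0,-0.19,0,0,0],[0.06,0,-0.2,0,0,0],[0.12,0.01,-0.2,0,0,0],[0.2,0.02,-0.2,0,0,0],[0.28,0.03,-0.2,0,0,0],[0.36,0.03,-0.2,0,0,0],[0.44,0.04,-0.2,0,0,0],[0.52,0.05,-0.2,0,0,0],[0.6,0.05,-0.2,0,0,0],[0.68,0.06,-0.2,0,0,0],[0.76,0.07,-0.2,0,0,0],[0.82,0.075,-0.2,0,0,0],[0.86,0.075,-0.2,0,0,0]]], "claw": 0}}

```text
clock: 23.43
tool_pos: [0.4603, 0.2043, 0.3215]
eef_rot: [0.674, 0.739, 0.001, -0.001]
contact_force: [-0.1, -0.9, 0.3]
opening: 1.002
finger_force: 0.0
```

```bash
python3 dv.py .4605 .204 .12 .105
```

```text
t 23.43 grasp [0.4603 0.2043 0.1745] open 1.002 shift [-0.001   0.0004  0.1091] turn [ 0.    -0.005 -0.027] F [-0.1 -0.9  0.3]
```

{"name": "play_rows", "arguments": {"rows": [[[-0.001,0,0.02,0,-0.003,-0.027],[-0.001,0,0.06,0,-0.005,-0.027],[-0.001,0,0.11,0,-0.005,-0.027],[-0.001,0,0.15,0,-0.005,-0.027],[-0.001,0,0.165,0,-0.005,-0.027],[-0.001,0,0.17,0,-0.005,-0.027],[-0.001,0,0.17,0,-0.005,-0.027],[-0.001,0,0.17,0,-0.005,-0.027]]]}}

```text
clock: 24.1
tool_pos: [0.461, 0.1992, 0.2374]
eef_rot: [0.671, 0.741, -0.001, 0.001]
contact_force: [0.3, 0.4, 1.6]
opening: 1.0
finger_force: 0.0
```

```bash
python3 dv.py .4605 .204 .066 .105
```

```text
t 24.1 grasp [0.461  0.1992 0.0904] open 1.0 shift [ 0.0097 -0.      0.0487] turn [ 0.     0.004 -0.011] F [0.3 0.4 1.6]
```

{"name": "play_rows", "arguments": {"rows": [[[0.005,0,0.01,0,0.002,-0.011],[0.009,0,0.025,0,0.004,-0.011],[0.009,0,0.04,0,0.004,-0.011],[0.009,0,0.0487,0,0.004,-0.011],[0.009,0,0.0487,0,0.004,-0.011],[0.009,0,0.0487,0,0.004,-0.011]]]}}

```text
clock: 24.6
tool_pos: [0.46, 0.2039, 0.212]
eef_rot: [0.669, 0.743, -0.001, -0.0]
contact_force: [0.2, -0.6, 1.1]
opening: 0.998
finger_force: 0.0
```

{"name": "play_rows", "arguments": {"rows": [[[0,0,0,0,0,0],[0,0,0,0,0,0],[0,0,0,0,0,0],[0,0,0,0,0,0],[0,0,0,0,0,0],[0,0,0,0,0,0],[0,0,0,0,0,0],[0,0,0,0,0,0],[0,0,0,0,0,0],[0,0,0,0,0,0],[0,0,0,0,0,0],[0,0,0,0,0,0],[0,0,0,0,0,0]]], "claw": 1}}

```text
clock: 25.68
tool_pos: [0.4601, 0.204, 0.2123]
eef_rot: [0.669, 0.743, -0.0, -0.0]
contact_force: [-0.0, -0.1, -1.1]
opening: 0.245
finger_force: 15.0
```

```bash
python3 dv.py .4675 -.3052 .2 .087
```

```text
t 25.68 grasp [0.4601 0.204  0.0653] open 0.245 shift [-1.0143 -0.0928 -0.2693] turn [-0.002 -0.     0.037] F [-0.  -0.1 -1.1]
```

{"name": "play_rows", "arguments": {"rows": [[[0,0,-0.01,0,0,0],[0,0,-0.03,0,0,0],[0,0,-0.07,0,0,0],[0,0,-0.13,0,0,0],[0,0,-0.19,0,0,0],[-0.01,0,-0.24,0,0,0],[-0.04,0,-0.265,0,0,0],[-0.09,-0.01,-0.27,0,0,0],[-0.15,-0.015,-0.27,0,0,0],[-0.22,-0.02,-0.27,0,0,0],[-0.29,-0.027,-0.27,0,0,0.01],[-0.36,-0.033,-0.27,0,0,0.02],[-0.43,-0.04,-0.27,0,0,0.03],[-0.5,-0.046,-0.27,0,0,0.037],[-0.57,-0.052,-0.27,0,0,0.037],[-0.64,-0.06,-0.27,0,0,0.037],[-0.71,-0.065,-0.27,0,0,0.037],[-0.76,-0.07,-0.27,0,0,0.037],[-0.8,-0.073,-0.27,0,0,0.037],[-0.82,-0.075,-0.27,0,0,0.037]]]}}

```text
clock: 27.35
tool_pos: [0.4654, -0.2109, 0.3483]
eef_rot: [0.677, 0.736, -0.001, 0.001]
contact_force: [0.1, -0.3, -0.8]
opening: 0.243
finger_force: 15.0
```

```bash
python3 dv.py .4675 -.3052 .2 .087
```

```text
t 27.35 grasp [ 0.4654 -0.2109  0.2013] open 0.243 shift [-0.1882 -0.0114  0.003 ] turn [-0.     0.004 -0.009] F [ 0.1 -0.3 -0.8]
```

{"name": "play_rows", "arguments": {"rows": [[[-0.03,-0.002,0,0,0,0],[-0.08,-0.005,0,0,0,-0.005],[-0.13,-0.008,0,0,0,-0.009],[-0.165,-0.01,0.01,0,0,-0.009],[-0.182,-0.011,0.03,0,0.002,-0.009],[-0.188,-0.011,0.07,0,0.002,-0.009],[-0.188,-0.011,0.12,0,0.002,-0.009],[-0.188,-0.011,0.17,0,0.002,-0.009],[-0.188,-0.011,0.205,0,0.002,-0.009],[-0.188,-0.011,0.225,0,0.002,-0.009],[-0.188,-0.011,0.235,0,0.002,-0.009],[-0.188,-0.011,0.24,0,0.002,-0.009],[-0.188,-0.011,0.24,0,0.002,-0.009],[-0.188,-0.011,0.24,0,0.002,-0.009]]]}}

```text
clock: 28.52
tool_pos: [0.4691, -0.3018, 0.2282]
eef_rot: [0.674, 0.739, 0.0, 0.0]
contact_force: [-0.6, 0.4, -0.5]
opening: 0.24
finger_force: 15.0
```

```bash
python3 dv.py .4675 -.3052 .0653 .087
```

```text
t 28.52 grasp [ 0.4691 -0.3018  0.0812] open 0.24 shift [-0.0065 -0.0039  0.0318] turn [ 0.001 -0.001  0.009] F [-0.6  0.4 -0.5]
```

{"name": "play_rows", "arguments": {"rows": [[[-0.003,-0.002,0.008,0,0,0.005],[-0.006,-0.004,0.015,0,0,0.009],[-0.0065,-0.004,0.021,0,0,0.009],[-0.0065,-0.004,0.026,0,0,0.009],[-0.0065,-0.004,0.029,0,0,0.009],[-0.0065,-0.004,0.031,0,0,0.009],[-0.0065,-0.004,0.032,0,0,0.009],[-0.0065,-0.004,0.032,0,0,0.009],[-0.0065,-0.004,0.032,0,0,0.009]]]}}

```text
clock: 29.27
tool_pos: [0.4673, -0.3051, 0.212]
eef_rot: [0.676, 0.737, 0.0, -0.0]
contact_force: [-0.9, 1.1, 4.4]
opening: 0.242
finger_force: 15.0
```

```bash
python3 dv.py .4675 -.3052 .0653 .087
```

```text
t 29.27 grasp [ 0.4673 -0.3051  0.065 ] open 0.242 shift [-0.0002  0.0005 -0.0006] turn [-0.    -0.002  0.   ] F [-0.9  1.1  4.4]
```

{"name": "play_rows", "arguments": {"rows": [[[0,0,0,0,0,0],[0,0,0,0,0,0],[0,0,0,0,0,0],[0,0,0,0,0,0],[0,0,-0.03,0,0,0],[0,0,-0.09,0,0,0],[0,0,-0.15,0,0,0],[0,0,-0.19,0,0,0],[0.04,0,-0.21,0,0,0],[0.1,0.005,-0.21,0,0,0],[0.18,0.01,-0.21,0,0,0],[0.26,0.015,-0.21,0,0,0],[0.34,0.02,-0.21,0,0,0],[0.42,0.03,-0.21,0,0,0],[0.5,0.03,-0.21,0,0,0],[0.58,0.04,-0.21,0,0,0],[0.66,0.04,-0.21,0,0,0],[0.74,0.05,-0.21,0,0,0],[0.82,0.06,-0.21,0,0,0],[0.9,0.06,-0.21,0,0,0]]], "claw": 0}}

```text
clock: 30.93
tool_pos: [0.4583, 0.1478, 0.3169]
eef_rot: [0.676, 0.737, 0.001, -0.0]
contact_force: [0.5, 0.2, -0.2]
opening: 1.003
finger_force: 0.0
```

```bash
python3 dv.py .4465 .31 .12 .105
```

```text
t 30.93 grasp [0.4583 0.1478 0.1699] open 1.003 shift [0.325  0.0047 0.1002] turn [ 0.001 -0.003 -0.036] F [ 0.5  0.2 -0.2]
```

{"name": "play_rows", "arguments": {"rows": [[[0.07,0.001,0,0,0,-0.02],[0.15,0.002,0.01,0,0,-0.036],[0.22,0.003,0.02,0,0,-0.036],[0.27,0.004,0.04,0,0,-0.036],[0.305,0.005,0.08,0,0,-0.036],[0.322,0.005,0.12,0,0,-0.036],[0.325,0.005,0.15,0,0,-0.036],[0.325,0.005,0.16,0,0,-0.036],[0.325,0.005,0.16,0,0,-0.036],[0.325,0.005,0.16,0,0,-0.036],[0.325,0.005,0.16,0,0,-0.036]]]}}

```text
clock: 31.85
tool_pos: [0.4468, 0.3073, 0.2379]
eef_rot: [0.669, 0.743, 0.001, -0.0]
contact_force: [0.2, -0.2, 0.7]
opening: 0.998
finger_force: 0.0
```

```bash
python3 dv.py .4465 .31 .028 .105
```

```text
t 31.85 grasp [0.4468 0.3073 0.0909] open 0.998 shift [ 0.0053 -0.      0.1258] turn [ 0.001 -0.003 -0.002] F [ 0.2 -0.2  0.7]
```

{"name": "play_rows", "arguments": {"rows": [[[0.003,0,0.015,0,-0.003,0],[0.0053,0,0.04,0,-0.003,-0.002],[0.0053,0,0.07,0,-0.003,-0.002],[0.0053,0,0.1,0,-0.003,-0.002],[0.0053,0,0.117,0,-0.003,-0.002],[0.0053,0,0.124,0,-0.003,-0.002],[0.0053,0,0.1255,0,-0.003,-0.002],[0.0053,0,0.1255,0,-0.003,-0.002],[0.0053,0,0.1255,0,-0.003,-0.002]]]}}

```text
clock: 32.6
tool_pos: [0.4461, 0.3106, 0.1747]
eef_rot: [0.669, 0.744, 0.0, 0.0]
contact_force: [0.3, 0.4, 1.1]
opening: 0.999
finger_force: 0.0
```

```bash
python3 dv.py .4465 .31 .028 .105
```

```text
t 32.6 grasp [0.4461 0.3106 0.0277] open 0.999 shift [-0.0013  0.0007 -0.0005] turn [ 0.    -0.     0.002] F [0.3 0.4 1.1]
```

{"name": "play_rows", "arguments": {"rows": [[[-0.0013,0,0,0,0,0.002],[-0.0013,0,0,0,0,0.002],[-0.0013,0,0,0,0,0.002],[-0.0013,0,0,0,0,0.002],[-0.0013,0,0,0,0,0.002],[-0.0013,0,0,0,0,0.002],[-0.0013,0,0,0,0,0.002],[-0.0013,0,0,0,0,0.002],[-0.0013,0,0,0,0,0.002],[-0.0013,0,0,0,0,0.002],[-0.0013,0,0,0,0,0.002],[-0.0013,0,0,0,0,0.002]]], "claw": 1}}

```text
clock: 33.6
tool_pos: [0.446, 0.3099, 0.1743]
eef_rot: [0.669, 0.743, -0.0, -0.0]
contact_force: [-0.1, -0.6, 1.1]
opening: 0.352
finger_force: 15.0
```

```bash
python3 dv.py .4605 -.2314 .2 .087; python3 -c "
from h import *
d=snapshot('top');cv2.imwrite('pics/top_row.png',d['pixels'])
cv2.imwrite('pics/e.png',cv2.resize(d['pixels'][145:300,270:480],None,fx=3,fy=3,interpolation=2))"
```

```text
t 33.6 grasp [0.446  0.3099 0.0273] open 0.352 shift [-1.0797 -0.0848 -0.345 ] turn [-0.001  0.001  0.036] F [-0.1 -0.6  1.1]
```

View pics/e.png

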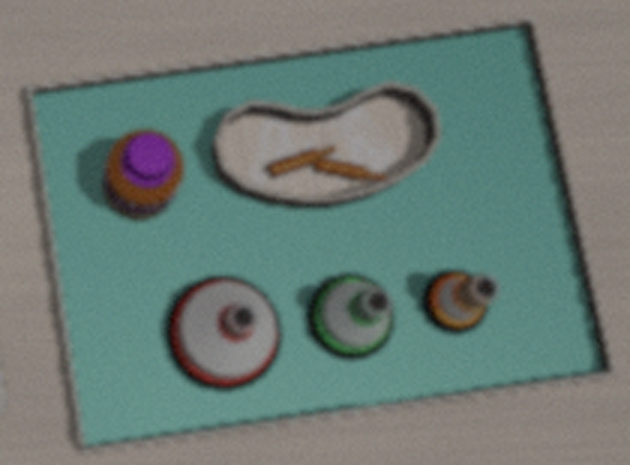

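Row stands well: neck tops large (244,318), medium (376,301), small (486,290), purple cap (149,152). Measuring.

```bash
python3 - <<'E'
from h import *
T=snapshot("top"); t=lambda X,Y:(270+(X+.5)/3-.5,145+(Y+.5)/3-.5)
y=.087;R=np.array([[np.cos(y),-np.sin(y)],[np.sin(y),np.cos(y)]]);D=np.array([.5726,-.2217])
for n,X,Y,z in (("large",244,318,.1),("med",376,301,.088),("small",486,290,.078),("cap",149,152,.1),("medrim",352,316,.01)):
    P=atz(T,t(X,Y),z); print(n,P.round(4),"dishframe",((P[:2]-D)@R).round(4))
E
```

```text
large [ 0.4513 -0.1436  0.1   ] dishframe [-0.1141  0.0883]
med [ 0.4593 -0.2312  0.088 ] dishframe [-0.1137  0.0004]
small [ 0.4641 -0.306   0.078 ] dishframe [-0.1154 -0.0746]
cap [ 0.5618 -0.0911  0.1   ] dishframe [0.0006 0.131 ]
medrim [ 0.4591 -0.2338  0.01  ] dishframe [-0.1141 -0.0022]
```

{"name": "play_rows", "arguments": {"rows": [[[0,0,-0.01,0,0,0],[0,0,-0.03,0,0,0],[0,0,-0.07,0,0,0],[0,0,-0.13,0,0,0],[0,0,-0.19,0,0,0],[0,0,-0.25,0,0,0],[-0.02,0,-0.3,0,0,0],[-0.06,-0.005,-0.33,0,0,0],[-0.12,-0.01,-0.345,0,0,0],[-0.19,-0.015,-0.345,0,0,0],[-0.26,-0.02,-0.345,0,0,0],[-0.33,-0.025,-0.345,0,0,0.01],[-0.4,-0.03,-0.345,0,0,0.02],[-0.47,-0.036,-0.345,0,0,0.03],[-0.54,-0.042,-0.345,0,0,0.036],[-0.61,-0.048,-0.345,0,0,0.036],[-0.68,-0.053,-0.345,0,0,0.036],[-0.74,-0.058,-0.345,0,0,0.036],[-0.79,-0.062,-0.345,0,0,0.036],[-0.82,-0.064,-0.345,0,0,0.036]]]}}

```text
clock: 35.37
tool_pos: [0.4565, -0.1046, 0.3479]
eef_rot: [0.677, 0.736, -0.001, 0.001]
contact_force: [-0.1, 0.2, 0.0]
opening: 0.35
finger_force: 15.0
```

```bash
python3 dv.py .4605 -.2314 .125 .087
```

```text
t 35.37 grasp [ 0.4565 -0.1046  0.2009] open 0.35 shift [-0.253  -0.013   0.1524] turn [-0.     0.004 -0.009] F [-0.1  0.2  0. ]
```

{"name": "play_rows", "arguments": {"rows": [[[-0.05,-0.003,0,0,0,0],[-0.11,-0.006,0,0,0,-0.005],[-0.17,-0.009,0,0,0,-0.009],[-0.215,-0.012,0.01,0,0,-0.009],[-0.243,-0.013,0.03,0,0.002,-0.009],[-0.253,-0.013,0.07,0,0.002,-0.009],[-0.253,-0.013,0.11,0,0.002,-0.009],[-0.253,-0.013,0.135,0,0.002,-0.009],[-0.253,-0.013,0.147,0,0.002,-0.009],[-0.253,-0.013,0.15,0,0.002,-0.009],[-0.253,-0.013,0.15,0,0.002,-0.009],[-0.253,-0.013,0.15,0,0.002,-0.009]]]}}

```text
clock: 36.37
tool_pos: [0.462, -0.2278, 0.2729]
eef_rot: [0.674, 0.739, 0.0, 0.0]
contact_force: [0.5, 0.5, 0.1]
opening: 0.351
finger_force: 15.0
```

```bash
python3 dv.py .4605 -.2314 .113 .087
```

```text
t 36.37 grasp [ 0.462  -0.2278  0.1259] open 0.351 shift [-0.0069 -0.0036  0.0258] turn [0.001 0.    0.009] F [0.5 0.5 0.1]
```

Fine-align just above the neck.

{"name": "play_rows", "arguments": {"rows": [[[-0.003,-0.002,0,0,0,0.005],[-0.0065,-0.0036,0,0,0,0.009],[-0.0065,-0.0036,0,0,0,0.009],[-0.0065,-0.0036,0.005,0,0,0.009],[-0.0065,-0.0036,0.01,0,0,0.009],[-0.0065,-0.0036,0.015,0,0,0.009],[-0.0065,-0.0036,0.018,0,0,0.009],[-0.0065,-0.0036,0.018,0,0,0.009],[-0.0065,-0.0036,0.018,0,0,0.009]]]}}

```text
clock: 37.12
tool_pos: [0.4602, -0.2311, 0.2628]
eef_rot: [0.676, 0.737, -0.0, -0.001]
contact_force: [-0.2, -0.2, -0.1]
opening: 0.354
finger_force: 15.0
```

```bash
python3 dv.py .4605 -.2314 .0913 .087; python3 -c "
from h import *
d=snapshot('side');cv2.imwrite('pics/f.png',cv2.resize(d['pixels'][110:230,210:360],None,fx=5,fy=5,interpolation=2))"
```

```text
t 37.12 grasp [ 0.4602 -0.2311  0.1158] open 0.354 shift [-0.0007  0.0007  0.049 ] turn [-0.002 -0.002  0.   ] F [-0.2 -0.2 -0.1]
```

View pics/f.png

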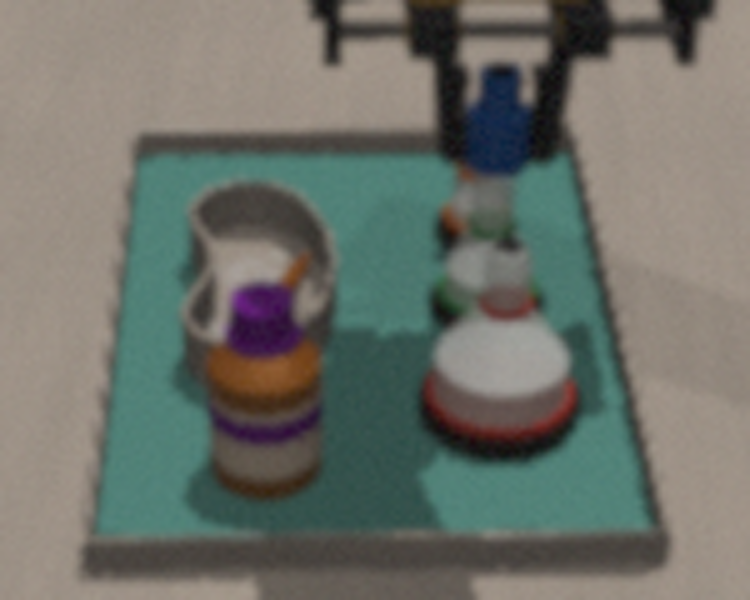

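Side: adaptor (497,170) hangs over the medium neck (493,200), closely in line. Lower slowly, watching force.

{"name": "play_rows", "arguments": {"rows": [[[-0.0006,0.0006,0.004,0,0,0],[-0.0006,0.0006,0.008,0,0,0],[-0.0006,0.0006,0.012,0,0,0],[-0.0006,0.0006,0.016,0,0,0],[-0.0006,0.0006,0.02,0,0,0],[-0.0006,0.0006,0.023,0,0,0],[-0.0006,0.0006,0.026,0,0,0],[-0.0006,0.0006,0.026,0,0,0]]]}}

```text
clock: 37.83
tool_pos: [0.4604, -0.2314, 0.2497]
eef_rot: [0.676, 0.737, -0.0, -0.001]
contact_force: [0.2, 0.3, -0.8]
opening: 0.346
finger_force: 15.0
```

```bash
python3 dv.py .4605 -.2314 .0913 .087
```

```text
t 37.83 grasp [ 0.4604 -0.2314  0.1027] open 0.346 shift [-0.0001  0.0002  0.0227] turn [-0.002 -0.002  0.   ] F [ 0.2  0.3 -0.8]
```

No force with the underside about 8 mm below the neck top: it is entering.

{"name": "play_rows", "arguments": {"rows": [[[0,0,0.004,0,0,0],[0,0,0.008,0,0,0],[0,0,0.012,0,0,0],[0,0,0.016,0,0,0],[0,0,0.019,0,0,0],[0,0,0.021,0,0,0],[0,0,0.0225,0,0,0],[0,0,0.0235,0,0,0],[0,0,0.0235,0,0,0]]]}}

```text
clock: 38.58
tool_pos: [0.4605, -0.2314, 0.2383]
eef_rot: [0.676, 0.737, -0.0, -0.0]
contact_force: [-0.5, 1.0, -1.0]
opening: 0.351
finger_force: 15.0
```

```bash
python3 dv.py .4605 -.2314 .0913 .087
```

```text
t 38.58 grasp [ 0.4605 -0.2314  0.0913] open 0.351 shift [ 0.0001 -0.     -0.    ] turn [-0.001 -0.001 -0.   ] F [-0.5  1.  -1. ]
```

Press 1–2 mm until it stops on the neck.

{"name": "play_rows", "arguments": {"rows": [[[0,0,0.001,0,0,0],[0,0,0.002,0,0,0],[0,0,0.003,0,0,0],[0,0,0.003,0,0,0]]]}}

```text
clock: 38.92
tool_pos: [0.4604, -0.2315, 0.2381]
eef_rot: [0.676, 0.737, 0.0, -0.0]
contact_force: [-1.7, 1.2, 13.7]
opening: 0.349
finger_force: 15.0
```

{"name": "play_rows", "arguments": {"rows": [[[0,0,-0.002,0,0,0],[0,0,-0.002,0,0,0],[0,0,-0.002,0,0,0],[0,0,-0.002,0,0,0],[0,0,-0.02,0,0,0],[0,0,-0.06,0,0,0],[0,0,-0.12,0,0,0],[0,0,-0.18,0,0,0],[0,0,-0.22,0,0,0],[0.04,0,-0.24,0,0,0],[0.1,0.005,-0.24,0,0,0],[0.18,0.01,-0.24,0,0,0],[0.26,0.015,-0.24,0,0,0],[0.34,0.02,-0.24,0,0,0],[0.42,0.03,-0.24,0,0,0],[0.5,0.03,-0.24,0,0,0],[0.58,0.04,-0.24,0,0,0],[0.66,0.04,-0.24,0,0,0],[0.72,0.05,-0.24,0,0,0],[0.74,0.06,-0.24,0,0,0]]], "claw": 0}}

```text
clock: 40.58
tool_pos: [0.4574, 0.1453, 0.3573]
eef_rot: [0.673, 0.74, 0.001, -0.002]
contact_force: [0.1, -0.3, -0.3]
opening: 0.999
finger_force: 0.0
```

```bash
python3 dv.py .4605 -.2314 .0913 .087; python3 -c "
from h import *
for i in range(4): snapshot('side')
t=snapshot('top')['pixels'][140:300,270:480];s=snapshot('side')['pixels'][110:270,200:400]
cv2.imwrite('pics/g.png',cv2.resize(np.hstack([t,s]),None,fx=1.95,fy=1.95,interpolation=2))"
```

```text
t 40.58 grasp [0.4574 0.1453 0.2103] open 0.999 shift [-0.7515 -0.0655  0.2351] turn [-0.001 -0.008  0.017] F [ 0.1 -0.3 -0.3]
```

View pics/g.png

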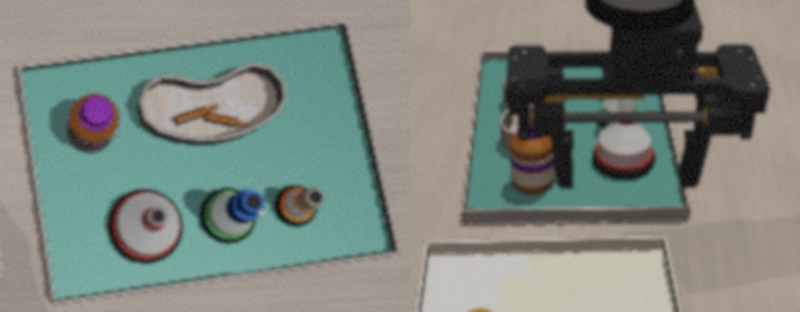

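Everything is standing in place: the adaptor sits on the medium mask (247,207), large mask at (146,226), small at (298,205), bottle at (94,122), and the gripper is clear. Handing in.

```bash
python3 -c "
from plant import *
print(finish_job())"
```

```text
the job is handed in; nothing more can be done
None
```

I laid up the tray and handed the job in at about 41 s: all three masks, the adaptor and the purple bottle are standing in place, and the dish looks unmoved; I never touched the yellow bottle, but I did not check it in a final picture, and no verdict came back.

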